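# Seat two camera batteries and start the charger with its key pair

### The arm

A 7-joint arm with a two-finger parallel gripper is mounted at the origin on the work surface. World frame = base frame: x ahead of the robot, y to its left, z up, the work surface at z = 0. Lengths are in mm, angles in rad, forces in N, time in s.
With the tool pointing down it reaches from about 400 to 875 mm from the base axis. Payload 4.4 kg.
Tool frame: the origin (TCP) lies on the centre line of the jaws, within the pads' length; the fingertips stand 25 mm ahead of it and the grasp point (between the pads) lies 6 mm ahead of it; x points along the fingers, y is the direction in which the jaws open and shut, and the axes are right-handed (so a half turn about x gives the same grasp; the last joint's range is limited). The gripper opens to 85 mm and grips with 20 to 120 N. Pads are 22 mm wide; open, the fingers measure 114 mm over their backs; the gripper's body (76 mm by 85 mm) begins 54 mm behind the grasp point. The pads swing forward as they close: fully open they stand 13 mm farther back than shut.
Start: joints at [-1.209, 0.628, 0.038, 1.517, -0.027, 0.996, -0.02], TCP at [269.645, 591.447, 256.313] pointing down, gripper open.
Joint ranges: [-3.06, 3.06], [-0.37, 2.12], [-1.25, 1.32], [0.18, 2.47], [-1.1, 4.24], [0.23, 1.98], [-2.94, 2.94]. Speed limits (rad/s): [2.57, 2.57, 3.14, 3.14, 3.14, 3.14, 3.14].

### API

Orientations are given as [roll, pitch, yaw] about the fixed x, y, z axes, in that order (R = Rz(yaw) Ry(pitch) Rx(roll)).
In Python, from cell import * gives the robot as it stands. The module is installed in compiled form; this text tells all that it offers.
- The arm moves only by the tool jog_arm, never from a script. Its argument "series" is a list of rows, each a list of 3 entries, a list of its own where there are three numbers: the turn, a rotation vector about the tool's x, y, z in degrees, then the shift along the tool's x, y, z in mm, then the gripper's target within -1 to 1 (shut at 1, half-way at 0, fully open at -1). In form: [[[rx, ry, rz], [dx, dy, dz], hand], ...]. A call has 1 to 8 rows; each row shifts and turns the commanded pose from where the row before left it, along the tool's axes as they then stand; what a row does not reach is not made up. A row lasts 1/8 s, in which the tool goes at most 62.5 mm and 10.7 degrees, less where a joint would pass 70% of its speed; a pose out of reach is approached as far as the arm can. A call is refused whole if a number of a shift passes 62.5 or a number of a turn 10.7, either way. A call with a gripper value outside its range is refused whole. The fingers move at their own pace and stop on an object; the grip force is fixed at half the most. Time passes only in rows, so rows that do not move let the fingers close. It gives the time, the measured TCP pose, the force and the opening at its end, in the units of the state.
- read_state(): the state, without advancing time (a new reading comes with each control period).
- get_image(name): name is "side" or "top" or "wrist"; returns a dict with "img" (400x640x3 uint8, red, green, blue), "range_z" (400x640 float32, mm along the optical axis (not along the pixel's ray), 0 where there is no reading), "fovy" (degrees; the focal length in pixels is half the picture's height over the tangent of half this angle, whatever the lens; pixels are square), "cx", "cy" (the principal point, pixels), "cam_to_world" (4x4, takes a point from camera to world coordinates). Camera axes: x right, y up, looking along -z (the intrinsics and any distortion apply to the point x, -y, -z); pixel columns grow to the right and rows downward; lengths in mm; the calibration is good to about 2 mm. A picture is of the moment at which its call begins.
- finish_job(): hands the job in, once; it reports no verdict.
The state is a dict: "clock": time; "qpos": joint angles; "qd": joint speeds; "tau": joint torques, N m; "eef_pos": TCP position; "tool_rot": TCP orientation; "force": force on the tool from outside, world axes, zero at the start; "torque": the same for the moment, N m; "width": finger opening in mm.
Only numpy, scipy, OpenCV 4.12 (cv2) and the standard library are available. Lean on these libraries where they do the work, as an engineer would, in place of code of your own. Each camera call takes 0.05 s, during which the arm holds its last target. There are 200 camera calls.

### The job

Without lifting them, push both battery packs along their bays with a fingertip until each is fully home against its end wall. Then press the charger's two round keys down together, one fingertip on each and never one alone, hold both down for at least two seconds, and let go. Leave the square keys and the things standing around the charger alone.

Things in the scene. Friction and masses are not known exactly. Their poses are not given: they have to be found in the camera images.
- dock: battery charger fixed to the table, aluminium base 180 (x) x 214 (y) x 12 mm; origin at the centre of its underside, at table height; +x points away from the robot (yaw within 0.45 rad), +y left, z up. Two bays along x at y = +75 and -75 mm flank a white plastic console with four black keys: two round ones nearer the robot, two square ones farther away
- bay_left (a point): foot of the end wall of the left bay, on the bay floor, at (+60, +75, 12) mm in the dock's frame. The wall is 24 mm high. The floor is level; two side fences 8 mm high, 43 mm apart, run from x = -40 to +65 mm of the dock; the near (-x) end is open
- bay_right (a point): foot of the end wall of the right bay, on the bay floor, at (+60, -75, 12) mm in the dock's frame. The wall is 24 mm high. The floor is level; two side fences 8 mm high, 43 mm apart, run from x = -40 to +65 mm of the dock; the near (-x) end is open
- console (a point): centre of the console's flat top, at (-1, 0, 30) mm in the dock's frame; the console measures 138 (x) x 88 (y) mm
- pack_left: loose left (dock +y) battery pack, black box 70 (along the bay) x 40 x 24 mm high, 0.14-0.28 kg; origin at the centre of its underside, x towards the end wall, z up. It lies in the left (dock +y) bay, at first 15 to 45 mm short of the end wall; its near (-x) end is free to push. Fully home its origin is at x = +25 mm in the dock's frame (y = +75 mm, z = 12 mm)
- pack_right: loose right (dock -y) battery pack, black box 70 (along the bay) x 40 x 24 mm high, 0.14-0.28 kg; origin at the centre of its underside, x towards the end wall, z up. It lies in the right (dock -y) bay, at first 15 to 45 mm short of the end wall; its near (-x) end is free to push. Fully home its origin is at x = +25 mm in the dock's frame (y = -75 mm, z = 12 mm)
- round_left (a joint): left round key, 26 mm diameter, spring return: 0 up, 0.006 m fully down; straight down, starts to move at 1.2 N and needs 4 N to be fully down; counts as held down beyond 4 mm
- round_right (a joint): right round key, same as the left one; the two are 52 mm apart, centre to centre, along dock y
- round_left_top (a point): centre of the top face of the left round key, which moves down with it; unpressed it is at (-25, +26, 38) mm in the dock's frame (z = 38 mm is 8 mm above the console)
- round_right_top (a point): centre of the top face of the right round key, which moves down with it; unpressed it is at (-25, -26, 38) mm in the dock's frame (z = 38 mm is 8 mm above the console)
- square_left (a joint): left square key, 24 x 24 mm, same travel, height and spring as the round ones, at (+35, +26) mm on the dock; not to be pressed
- square_right (a joint): right square key, as the left, at (+35, -26) mm on the dock; not to be pressed
- cup: paper cup, 72 mm diameter, 85 mm high, loose beside the dock; origin at the centre of its underside; leave alone
- tape: roll of black tape lying flat, 90 mm diameter, 48 mm high, loose beside the dock; origin at the centre of its underside; leave alone
- bottle: water bottle, 62 mm diameter, 170 mm high, loose, standing off the far right corner of the dock; origin at the centre of its underside; leave alone

How it is judged (in metres and radians):
On the way, in this order (a step that is already met when the one before it is completed fails the run):
1. both packs are fully home in their bays (x of each of pack_left, pack_right in the frame of dock above 0.022 m and z of each of pack_left, pack_right in the frame of dock below 0.015 m), for 0.2 s.
2. both round keys are held down together for two seconds, the packs still home (all of step 1 and value of joint each of round_left, round_right above 0.004 m), for 1.9 s.
At the end, for the whole second after the job is handed in: both packs lie flat and at rest in their own bays, within 3 mm of fully home, and all four keys are up again (within 1 mm) (all of step 1 and y of pack_left in the frame of dock between 0.07 and 0.08 m and y of pack_right in the frame of dock between -0.08 and -0.07 m and linear speed of each of pack_left, pack_right below 0.01 m/s and angle between each of pack_left, pack_right's own z axis and vertical below 0.1 rad and value of joint each of round_left, round_right, square_left, square_right below 0.001 m); the robot touches nothing.
It fails at once if a pack is lifted more than 8 mm or tipped more than 0.25 rad (z of any of pack_left, pack_right in the frame of dock above 0.02 m or angle between any of pack_left, pack_right's own z axis and vertical above 0.25 rad).
It fails at once if one round key is pressed (over 4 mm) while the other is up (under 1 mm) ((value of joint round_left above 0.004 m and value of joint round_right below 0.001 m) or (value of joint round_right above 0.004 m and value of joint round_left below 0.001 m)).
It fails at once if a square key is pressed (over 2.5 mm) (value of joint any of square_left, square_right above 0.0025 m).
It fails at once if the cup, tape or bottle is moved more than 20 mm, lifted more than 15 mm or tipped over (distance of any of cup, tape, bottle from where it was at the start of the episode above 0.02 m or height (world z) of any of cup, tape, bottle above 0.015 m or angle between any of cup, tape, bottle's own z axis and vertical above 0.4 rad).
It also fails if it takes over 58 s, if anything falls off the work surface, if the arm or the gripper's body presses on something with over 40 N, if the wrist force passes 120 N, or if a joint passes its speed limit or range.

## Working session

There is one attempt and no reset: what is moved stays moved. The work goes in short steps, Python scripts to look and compute and a tool call to move; the robot and the scene stay as the last step left them, time stands still between calls to the robot, and variables do not carry over. Pictures are saved under pics/ and viewed, about 8 in all and at most 12, crops included, and the job is handed in when it is done.

Besides the shell and the picture viewer there is one more tool, called after ">>>" as name(argument=value, ...), one argument or row to a line, values as JSON. jog_arm: Moves the arm, as the interface text tells. Its arguments: {"type":"object","properties":{"series":{"type":"array"}},"required":["series"]}

```bash
mkdir -p pics
cat > h.py <<'E'
from cell import *
import numpy as np, cv2
def save(n,d): cv2.imwrite(f'pics/{n}.png',cv2.cvtColor(d['img'],cv2.COLOR_RGB2BGR))
def cloud(d):
    h,w=d['range_z'].shape; f=h/2/np.tan(np.radians(d['fovy'])/2)
    v,u=np.mgrid[:h,:w]; z=d['range_z']
    P=np.stack([(u-d['cx'])/f*z,-(v-d['cy'])/f*z,-z,np.ones_like(z)],-1)
    return (P@np.array(d['cam_to_world']).T)[...,:3]
E
python3 - <<'E'
from h import *
s=read_state(); print({k:np.round(v,3) for k,v in s.items()})
for n in('top','side'):
    d=get_image(n); save(n+'0',d); np.savez(n+'0.npz',P=cloud(d),img=d['img'])
    print(n,d['fovy'],d['cx'],d['cy'],np.round(d['cam_to_world'],3).tolist(),[k for k in d])
E
```

```text
{'clock': np.float64(0.0), 'qpos': array([-1.209,  0.629,  0.038,  1.518, -0.027,  0.996, -0.02 ]), 'qd': array([-0.002, -0.   ,  0.002,  0.001, -0.001,  0.001, -0.   ]), 'tau': array([ 1.0000e-03, -5.6340e+01,  1.2260e+00, -1.9345e+01,  1.1000e-02,
        1.0000e-02,  0.0000e+00]), 'eef_pos': array([269.387, 590.911, 255.378]), 'tool_rot': array([-1.569,  1.569, -1.997]), 'force': array([ 0.311, -0.015,  0.75 ]), 'torque': array([-0.014, -0.031,  0.033]), 'width': np.float64(84.942)}
top 47.53076602292244 321.03264728942855 199.74489798782545 [[-0.014, 0.985, -0.175, 495.796], [-1.0, -0.014, 0.004, 50.871], [0.002, 0.175, 0.985, 1042.613], [0.0, 0.0, 0.0, 1.0]] ['img', 'range_z', 'fovy', 'cx', 'cy', 'cam_to_world']
side 57.27766757455592 317.02636344134186 198.9683268520613 [[-0.997, 0.038, -0.07, 619.033], [-0.079, -0.596, 0.799, 764.952], [-0.011, 0.802, 0.597, 623.57], [0.0, 0.0, 0.0, 1.0]] ['img', 'range_z', 'fovy', 'cx', 'cy', 'cam_to_world']
```

View pics/top0.png

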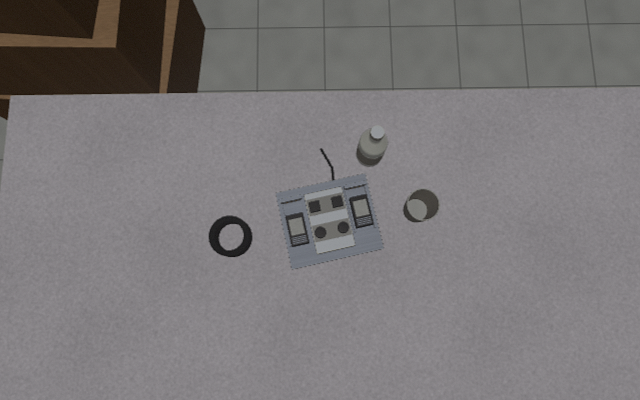

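View pics/side0.png

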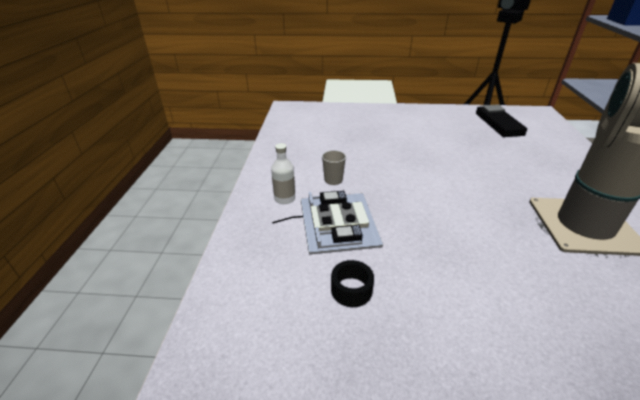

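The top view shows the dock at about (330,222), yawed slightly, with round keys at (320,232) and (343,227) and packs at (297,229) and (361,211). The tape is at (230,236), the cup at (421,205) and the bottle at (373,143). The side view agrees.

Run:
```python
from h import *
for n in('top','side'):
    D=np.load(n+'0.npz'); P=D['P'].astype(float); img=D['img'].astype(int)
    z=P[...,2]; box=(abs(P[...,0]-640)<200)&(abs(P[...,1]-40)<230)
    tab=box&(abs(z)<8); print(n,'table z',np.median(z[tab]))
    m=(box&(z>7)&(z<60)).astype(np.uint8)
    nn,lab,st,cen=cv2.connectedComponentsWithStats(m)
    for i in range(1,nn):
        if st[i,4]>150:
            q=P[lab==i]; print(i,st[i],'rect',cv2.minAreaRect(q[:,:2].astype(np.float32)),'zmax',q[:,2].max())
    # tall
    m=(box&(z>60)).astype(np.uint8)
    nn,lab,st,cen=cv2.connectedComponentsWithStats(m)
    for i in range(1,nn):
        if st[i,4]>30:
            q=P[lab==i]; print('tall',st[i],cv2.minEnclosingCircle(q[:,:2].astype(np.float32)),q[:,2].max())
d=np.load('top0.npz')['img'][120:275,195:450]
cv2.imwrite('pics/top0c.png',cv2.resize(d[...,::-1],None,fx=3.1,fy=3.1,interpolation=cv2.INTER_CUBIC))
```

```text
top table z -0.259563931187472
7 [ 276  165  108  104 7242] rect ((649.6245727539062, 31.855712890625), (215.7271270751953, 214.32943725585938), 11.977851867675781) zmax 42.1889296489004
19 [219 215  34  42 585] rect ((596.6485595703125, 237.05886840820312), (65.77275085449219, 89.36140441894531), 89.9178237915039) zmax 52.48289121870823
tall [358 125  30  36 814] ((651.2221069335938, -20.132369995117188), 170.8765411376953) 1042.6127421897033
tall [406 188  27  33 194] ((653.7742919921875, -172.3789825439453), 35.79929733276367) 88.54719042572435
side table z 1.3544624465189372
1 [323 165  22  19 284] rect ((651.3211669921875, -154.42088317871094), (33.07002639770508, 63.75010299682617), 86.00857543945312) zmax 59.501958697191526
2 [273 182  23  21 346] rect ((780.86474609375, -50.49359130859375), (62.38138198852539, 30.201133728027344), 11.036825180053711) zmax 59.873022736641246
3 [ 292  190   92   63 3956] rect ((641.8330078125, 32.45692443847656), (209.21168518066406, 218.30389404296875), 12.461606979370117) zmax 42.293314793105765
8 [331 259  44  35 777] rect ((592.9915161132812, 237.703369140625), (64.03569030761719, 89.0379409790039), 89.84651184082031) zmax 51.729996466949615
tall [272 143  23  45 739] ((783.225341796875, -65.16447448730469), 31.695541381835938) 173.0858749195508
tall [322 152  25  18 222] ((649.6231079101562, -169.5578155517578), 36.300899505615234) 87.74176781489064
```

View pics/top0c.png

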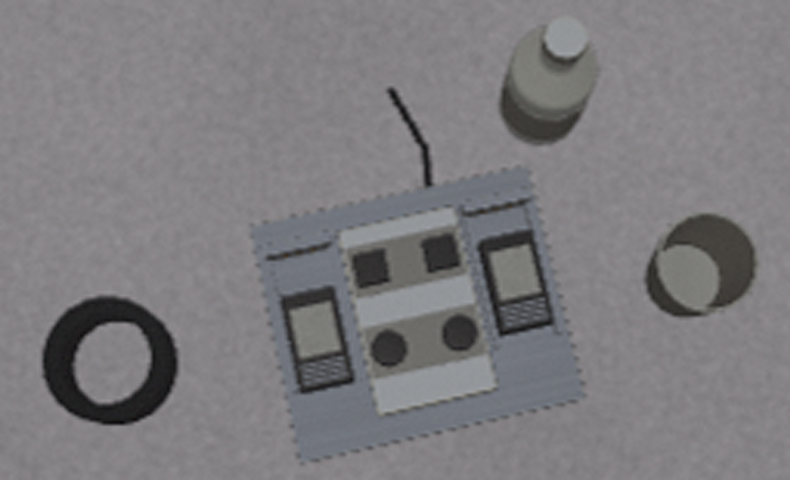

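```bash
cat >> h.py <<'E'
from scipy.optimize import least_squares
from scipy.spatial.transform import Rotation as Ro
def proj(d,X):
    T=np.array(d['cam_to_world']); f=200/np.tan(np.radians(d['fovy'])/2)
    c=(np.asarray(X)-T[:3,3])@T[:3,:3]
    return np.stack([d['cx']+f*c[:,0]/-c[:,2],d['cy']-f*c[:,1]/-c[:,2]],1)
def dockpts(p,M):
    c,s=np.cos(p[2]),np.sin(p[2]); M=np.asarray(M,float)
    return np.c_[p[0]+c*M[:,0]-s*M[:,1],p[1]+s*M[:,0]+c*M[:,1],M[:,2]]
def fit(d,M,uv,p0=(635,33,.2)):
    r=least_squares(lambda p:(proj(d,dockpts(p,M))-uv).ravel(),p0,x_scale=[1,1,.01],loss='soft_l1')
    return r.x,(proj(d,dockpts(r.x,M))-uv)
E
python3 - <<'E'
from h import *
d=get_image('top')
M=[[90,107,12],[90,-107,12],[-90,-107,12],[-90,107,12],[-25,26,38],[-25,-26,38],[35,26,38],[35,-26,38],[68,44,30],[68,-44,30],[-70,-44,30],[-70,44,30]]
c=np.array([[250,225],[528,168],[584,400],[303,462],[389,347],[460,331],[371,267],[440,252],[340,236],[457,208],[496,387],[380,414]])
uv=(c+.5)/3.1-.5+[195,120]
p,r=fit(d,M,uv); print(np.round(p,4)); print(np.round(r,2).tolist())
P=cloud(d)
c,s=np.cos(p[2]),np.sin(p[2]); q=(P[...,:2]-p[:2])@np.array([[c,-s],[s,c]])
z=P[...,2]
for sg in(1,-1):
    m=(abs(q[...,1]-sg*75)<12)&(abs(q[...,0])<88); 
    for a in range(-80,90,6):
        k=m&(abs(q[...,0]-a)<3); print(a,round(float(np.median(z[k])),1),end='; ')
    print()
# pack extents: top z>30
for sg in (1,-1):
    k=(abs(q[...,1]-sg*75)<25)&(z>29)&(q[...,0]<55)
    print(sg,np.percentile(q[k],[2,98],axis=0))
R=Ro.from_euler('xyz',read_state()['tool_rot']).as_matrix(); print(np.round(R,3))
E
```

```text
[6.313789e+02 2.862190e+01 2.027000e-01]
[[0.01, -0.08], [0.41, -1.05], [0.79, -0.17], [-1.2, 0.4], [0.1, 0.33], [0.04, 0.48], [0.15, 0.07], [0.52, -0.0], [-0.65, -1.7], [-0.58, -0.82], [0.65, 0.76], [-0.57, 0.6]]
-80 12.4; -74 11.4; -68 11.5; -62 11.7; -56 11.7; -50 12.1; -44 12.6; -38 35.5; -32 36.5; -26 36.2; -20 35.2; -14 36.5; -8 36.5; -2 36.0; 4 36.1; 10 36.4; 16 36.7; 22 35.8; 28 35.0; 34 11.1; 40 11.5; 46 11.8; 52 12.5; 58 15.7; 64 36.0; 70 33.7; 76 11.4; 82 12.2; 88 12.4; 
-80 11.8; -74 10.8; -68 11.7; -62 11.9; -56 12.2; -50 12.9; -44 11.8; -38 11.9; -32 17.5; -26 36.3; -20 35.4; -14 36.4; -8 36.2; -2 36.5; 4 36.6; 10 36.0; 16 35.7; 22 36.1; 28 35.7; 34 36.1; 40 33.9; 46 10.7; 52 11.4; 58 11.4; 64 35.1; 70 34.9; 76 12.7; 82 11.0; 88 11.9; 
1 [[-40.31015233  55.19370783]
 [ 27.08591193  93.49758654]]
-1 [[-30.19592931 -94.58478833]
 [ 37.15540122 -55.72668047]]
[[-0.001  0.415  0.91 ]
 [-0.001  0.91  -0.415]
 [-1.    -0.001  0.   ]]
```

>>> jog_arm(
  series=[
    [[0, 0, 0], [0, -34, 45], 1],
    [[0, 0, 0], [0, -34, 45], 1],
    [[0, 0, 0], [0, -34, 45], 1],
    [[0, 0, 0], [0, -34, 45], 1],
    [[0, 0, 0], [0, -34, 45], 1],
    [[0, 0, 0], [0, -34, 45], 1],
    [[0, 0, 0], [0, -34, 45], 1],
    [[0, 0, 0], [0, -34, 45], 1],
  ],
)

```text
clock: 1.15
eef_pos: [485.0, 193.0, 256.3]
tool_rot: [1.699, 1.571, 1.272]
force: [1.1, 0.0, 0.2]
width: -0.0
```

>>> jog_arm(
  series=[
    [[0, 0, 0], [0, -34, 45], 1],
    [[0, 0, 0], [0, -34, 45], 1],
    [[-9, 0, 0], [0, 0, 0], 1],
    [[-9, 0, 0], [0, 0, 0], 1],
    [[-9, 0, 0], [0, 0, 0], 1],
    [[-9, 0, 0], [0, 0, 0], 1],
    [[0, 0, 0], [0, 0, 0], 1],
    [[0, 0, 0], [0, 0, 0], 1],
  ],
)

```text
clock: 2.15
eef_pos: [538.0, 95.3, 256.2]
tool_rot: [-3.103, 1.57, -2.905]
force: [0.2, -0.3, -0.5]
width: -0.0
```

Run:
```python
from h import *
s=read_state(); print({k:np.round(v,3) for k,v in s.items()})
print(np.round(Ro.from_euler('xyz',s['tool_rot']).as_matrix(),3).tolist())
d=get_image('wrist'); save('w1',d); print(np.round(d['cam_to_world'],3).tolist())
```

```text
{'clock': np.float64(2.15), 'qpos': array([-0.153,  0.481, -0.108,  1.807,  0.066,  0.858,  1.476]), 'qd': array([-0.005, -0.001,  0.003, -0.001,  0.004,  0.002,  0.008]), 'tau': array([ 1.4200e-01, -4.6493e+01, -6.3100e-01, -1.7416e+01,  1.2000e-02,
        3.0000e-03,  1.0000e-03]), 'eef_pos': array([537.957,  95.261, 256.174]), 'tool_rot': array([-3.103,  1.57 , -2.905]), 'force': array([ 0.186, -0.291, -0.475]), 'torque': array([-0.038,  0.032, -0.011]), 'width': np.float64(-0.0)}
[[-0.0, -0.196, 0.981], [-0.0, 0.981, 0.196], [-1.0, -0.0, -0.0]]
[[-0.196, -0.929, -0.314, 456.253], [0.981, -0.185, -0.064, 78.462], [0.002, -0.32, 0.947, 373.952], [0.0, 0.0, 0.0, 1.0]]
```

View pics/w1.png

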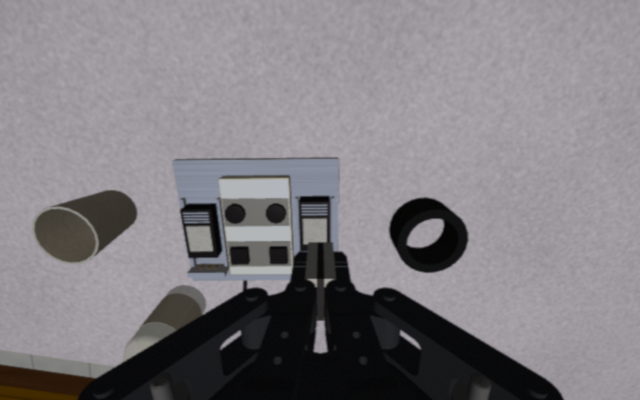

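Wrist view (inverted, robot side up): dock near corners at (174,160) and (338,158), round keys at (235,213) (right) and (276,213) (left). The tape at (428,234) is clear of the fingers.

```bash
cat >> h.py <<'E'
def keys(d,p):
    "refine round/square key centroids near predicted pixels"
    M=np.array([[-25,26,38],[-25,-26,38],[35,26,38],[35,-26,38]]); uv=proj(d,dockpts(p,M)); g=cv2.cvtColor(d['img'],cv2.COLOR_RGB2GRAY)
    b=(g<60).astype(np.uint8); n,l,st,c=cv2.connectedComponentsWithStats(b)
    out=[]
    for a in uv:
        k=[i for i in range(1,n) if 30<st[i,4]<3000]; i=min(k,key=lambda i:np.hypot(*(c[i]-a))); out.append(c[i]); print(np.round(a),np.round(c[i],1),st[i])
    return M,np.array(out)
E
python3 - <<'E'
from h import *
d=get_image('wrist'); p=[631.4,28.6,.2027]
M,uv=keys(d,p)
M2=np.array([[-90,-107,12],[-90,107,12],[-70,-44,30],[-70,44,30]]); u2=np.array([[174,159],[338.5,158],[220.5,178],[290,177]])
for MM,uu in((M[:2],uv[:2]),(M,uv),(np.r_[M[:2],M2],np.r_[uv[:2],u2]),(M2,u2)):
    q,r=fit(d,MM,uu,p); print(np.round(q,3),np.round(r,1).tolist())
t=get_image('top'); M,uv=keys(t,p); q,r=fit(t,M,uv,p); print('top',np.round(q,3),np.round(r,1).tolist())
E
```

```text
[274. 216.] [275.5 212.9] [266 204  20  19 303]
[233. 216.] [234.6 213.1] [225 204  21  20 314]
[277. 258.] [278.1 254.5] [269 246  19  18 318]
[237. 258.] [239.3 254.6] [230 246  20  18 325]
[6.26839e+02 2.99970e+01 2.03000e-01] [[0.3, -0.0], [-0.3, 0.0]]
[6.26374e+02 2.99890e+01 2.04000e-01] [[0.3, -0.4], [-0.2, -0.3], [0.2, 0.3], [-0.3, 0.5]]
[6.2749e+02 3.0884e+01 2.0300e-01] [[0.9, 0.6], [0.4, 0.6], [-2.2, -0.2], [1.8, -0.1], [-2.0, -0.6], [-0.1, 0.0]]
[6.27587e+02 3.21630e+01 2.06000e-01] [[-1.4, 0.3], [2.6, -0.1], [-1.1, -0.2], [0.8, 0.2]]
[320. 232.] [325.1 239.8] [320 227  11  27  99]
[343. 227.] [342.8 227. ] [338 222  11  11  93]
[315. 206.] [315.6 205.8] [311 201   9  11  72]
[337. 201.] [336.7 201.4] [331 196  12  12 104]
top [6.28361e+02 2.47720e+01 2.99000e-01] [[-1.8, -5.8], [2.8, -0.2], [-0.5, 2.8], [0.5, 0.2]]
```

>>> jog_arm(
  series=[
    [[-0.4, 0, 0], [50, -7.5, 0.8], 1],
    [[0, 0, 0], [55, 0, 0], 1],
    [[0, 0, 0], [55, 0, 0], 1],
    [[0, 0, 0], [40, 0, 0], 1],
    [[0, 0, 0], [8, 0, 0], 1],
    [[0, 0, 0], [0, 0, 0], 1],
    [[0, 0, 0], [0, 0, 0], 1],
  ],
)

```text
clock: 3.18
eef_pos: [541.7, 88.5, 50.1]
tool_rot: [-0.02, 1.568, 0.187]
force: [0.7, -0.1, -0.3]
width: -0.3
```

Run:
```python
from h import *
s=read_state(); print({k:np.round(v,3) for k,v in s.items() if k in('eef_pos','force','tool_rot','qpos')})
d=get_image('wrist'); save('w2',d)
```

```text
{'qpos': array([-0.17 ,  0.796, -0.066,  1.948,  0.122,  0.398,  1.45 ]), 'eef_pos': array([541.657,  88.462,  50.057]), 'tool_rot': array([-0.02 ,  1.568,  0.187]), 'force': array([ 0.75 , -0.094, -0.324])}
```

View pics/w2.png

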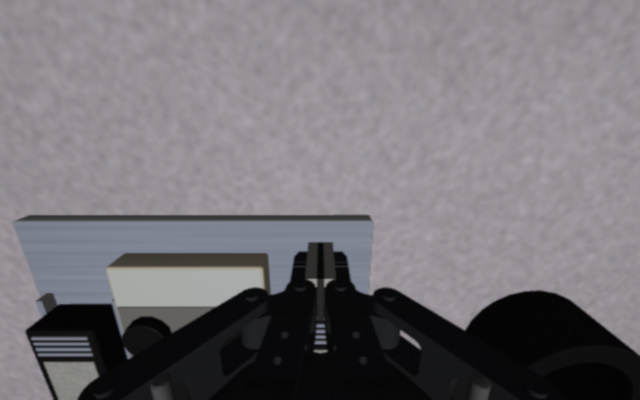

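The tip at (320,245) sits mid-bay between the console side (267) and the dock edge (372). Next I push.

>>> jog_arm(
  series=[
    [[0, 0, 0], [2, 0, 6], 1],
    [[0, 0, 0], [0, 0, 6], 1],
    [[0, 0, 0], [0, 0, 5], 1],
    [[0, 0, 0], [0, 0, 4], 1],
    [[0, 0, 0], [0, 0, 4], 1],
    [[0, 0, 0], [0, 0, 4], 1],
    [[0, 0, 0], [0, 0, 4], 1],
    [[0, 0, 0], [0, 0, 4], 1],
  ],
)

```text
clock: 4.22
eef_pos: [576.8, 95.9, 46.1]
tool_rot: [0.744, 1.571, 0.951]
force: [-0.8, -0.2, -1.9]
width: 0.2
```

>>> jog_arm(
  series=[
    [[0, 0, 0], [0, 0, 3], 1],
    [[0, 0, 0], [0, 0, 3], 1],
    [[0, 0, 0], [0, 0, 3], 1],
    [[0, 0, 0], [0, 0, 2], 1],
    [[0, 0, 0], [0, 0, 0], 1],
  ],
)

```text
clock: 4.85
eef_pos: [587.7, 98.2, 46.4]
tool_rot: [0.067, 1.57, 0.275]
force: [-0.9, -0.3, -0.1]
width: -0.2
```

>>> jog_arm(
  series=[
    [[0, 0, 0], [0, 0, 2], 1],
    [[0, 0, 0], [0, 0, 1], 1],
    [[0, 0, 0], [0, 0, 1], 1],
    [[0, 0, 0], [0, 0, 0], 1],
  ],
)

```text
clock: 5.35
eef_pos: [591.2, 98.9, 46.4]
tool_rot: [-0.812, 1.571, -0.604]
force: [-2.0, -0.5, 2.2]
width: 0.1
```

>>> jog_arm(
  series=[
    [[0, 0, 0], [0, 0, 1], 1],
    [[0, 0, 0], [0, 0, 1], 1],
    [[0, 0, 0], [0, 0, 0], 1],
  ],
)

```text
clock: 5.72
eef_pos: [593.5, 99.4, 46.3]
tool_rot: [0.042, 1.57, 0.25]
force: [-2.0, -0.4, 0.8]
width: 0.2
```

>>> jog_arm(
  series=[
    [[0, 0, 0], [0, 0, 1], 1],
    [[0, 0, 0], [0, 0, 1], 1],
    [[0, 0, 0], [0, 0, 0], 1],
  ],
)

```text
clock: 6.1
eef_pos: [593.7, 99.4, 46.1]
tool_rot: [-3.106, 1.568, -2.898]
force: [-5.4, -0.1, 4.2]
width: -0.0
```

>>> jog_arm(
  series=[
    [[0, 0, 0], [0, 0, 1], 1],
    [[0, 0, 0], [0, 0, 1], 1],
    [[0, 0, 0], [0, 0, 0], 1],
  ],
)

```text
clock: 6.48
eef_pos: [593.8, 99.4, 45.9]
tool_rot: [-3.104, 1.564, -2.897]
force: [-8.9, -1.3, 6.8]
width: 0.1
```

Run:
```python
from h import *
d=get_image('side'); save('s3',d); d2=get_image('top'); save('t3',d2)
a=d['img'][150:300,250:430]; b=d2['img'][150:290,260:440]
a=cv2.resize(a,None,fx=3,fy=3); b=cv2.resize(b,(480,373)); 
cv2.imwrite('pics/c3.png',np.r_[cv2.copyMakeBorder(a,0,0,0,0,0)[100:330,:480],b][...,::-1])
P=cloud(d2); p=[631.4,28.6,.2027]; c,s=np.cos(p[2]),np.sin(p[2]); q=(P[...,:2]-p[:2])@np.array([[c,-s],[s,c]]); z=P[...,2]
for a in range(-20,76,4):
    k=(abs(q[...,1]-75)<14)&(abs(q[...,0]-a)<2); print(a,round(float(np.median(z[k])),1),end='; ')
```

```text
return _methods._mean(a, axis=axis, dtype=dtype,
  ret = ret.dtype.type(ret / rcount)
```

View pics/c3.png

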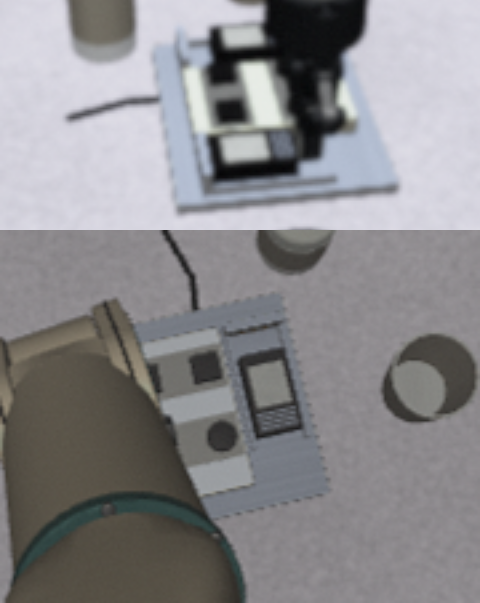

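Force rose from 2 to 9 N with no advance, and the side view shows the left pack against its wall. I'll move to the right bay.

>>> jog_arm(
  series=[
    [[0, 0, 0], [0, 0, -10], 1],
    [[0, 0, 0], [0, 0, -40], 1],
    [[0, 0, 0], [-50, 0, -8], 1],
    [[0, 0, 0], [0, -50, 0], 1],
    [[0, 0, 0], [0, -50, 0], 1],
    [[0, 0, 0], [0, -50, 0], 1],
    [[0, 0, 0], [0, 0, 0], 1],
    [[0, 0, 0], [0, 0, 0], 1],
  ],
)

```text
clock: 7.58
eef_pos: [571.8, -58.1, 96.4]
tool_rot: [0.246, 1.569, 0.454]
force: [-0.2, 1.1, 0.1]
width: -0.1
```

Run:
```python
from h import *
s=read_state(); e=s['eef_pos']; R=Ro.from_euler('xyz',s['tool_rot']).as_matrix(); print(e,s['force'],np.round(R,3).tolist())
c,sn=np.cos(.2035),np.sin(.2035); v=e[:2]-[629,29.5]; print('dock',c*v[0]+sn*v[1],-sn*v[0]+c*v[1])
d2=get_image('top')
P=cloud(d2); p=[631.4,28.6,.2027]; c,s=np.cos(p[2]),np.sin(p[2]); q=(P[...,:2]-p[:2])@np.array([[c,-s],[s,c]]); z=P[...,2]
for a in range(-60,76,4):
    k=(abs(q[...,1]-75)<14)&(abs(q[...,0]-a)<2); print(a,round(float(np.median(z[k])),1) if k.any() else '-',end='; ')
d=get_image('wrist'); save('w4',d)
```

```text
[571.83636427 -58.09705693  96.38656834] [-0.21896262  1.09331431  0.05067645] [[0.002, -0.206, 0.979], [0.001, 0.979, 0.206], [-1.0, 0.0, 0.002]]
dock -73.68729725941111 -74.23683624190893
-60 12.1; -56 11.5; -52 11.9; -48 12.1; -44 12.5; -40 12.1; -36 10.8; -32 11.5; -28 12.2; -24 11.5; -20 11.6; -16 11.7; -12 11.5; -8 34.1; -4 36.2; 0 36.5; 4 35.6; 8 35.9; 12 35.6; 16 36.0; 20 36.7; 24 36.0; 28 36.7; 32 35.3; 36 36.8; 40 34.8; 44 36.4; 48 36.7; 52 36.6; 56 35.6; 60 35.7; 64 34.9; 68 36.1; 72 12.8;
```

View pics/w4.png

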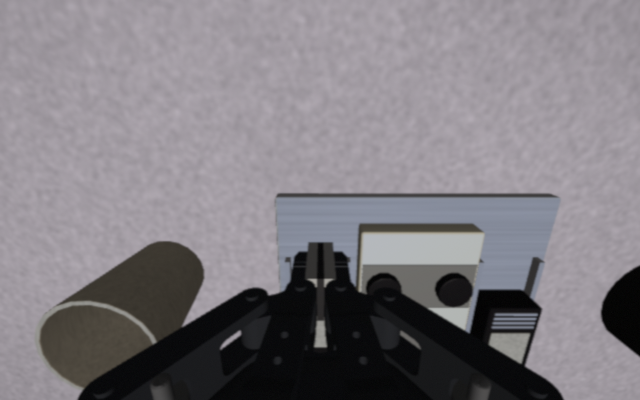

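>>> jog_arm(
  series=[
    [[0, 0, 0], [40, 0, 0], 1],
    [[0, 0, 0], [9, 0, 0], 1],
    [[0, 0, 0], [0, 0, 8], 1],
    [[0, 0, 0], [0, 0, 8], 1],
    [[0, 0, 0], [0, 0, 8], 1],
    [[0, 0, 0], [0, 0, 4], 1],
    [[0, 0, 0], [0, 0, 4], 1],
    [[0, 0, 0], [0, 0, 4], 1],
  ],
)

```text
clock: 8.68
eef_pos: [605.6, -51.5, 47.2]
tool_rot: [3.092, 1.569, -2.984]
force: [-3.1, -0.1, 2.1]
width: 0.1
```

>>> jog_arm(
  series=[
    [[0, 0, 0], [0, 0, 4], 1],
    [[0, 0, 0], [0, 0, 4], 1],
    [[0, 0, 0], [0, 0, 3], 1],
    [[0, 0, 0], [0, 0, 2], 1],
    [[0, 0, 0], [0, 0, 1], 1],
    [[0, 0, 0], [0, 0, 0], 1],
  ],
)

```text
clock: 9.43
eef_pos: [620.3, -48.2, 47.3]
tool_rot: [0.175, 1.57, 0.382]
force: [-0.3, -0.0, -0.3]
width: -0.0
```

>>> jog_arm(
  series=[
    [[0, 0, 0], [0, 0, 1], 1],
    [[0, 0, 0], [0, 0, 1], 1],
    [[0, 0, 0], [0, 0, 1], 1],
    [[0, 0, 0], [0, 0, 0], 1],
  ],
)

```text
clock: 9.93
eef_pos: [623.3, -47.6, 47.3]
tool_rot: [-0.057, 1.57, 0.15]
force: [-0.0, -0.6, -0.7]
width: -0.3
```

>>> jog_arm(
  series=[
    [[0, 0, 0], [0, 0, 1], 1],
    [[0, 0, 0], [0, 0, 1], 1],
    [[0, 0, 0], [0, 0, 0], 1],
  ],
)

```text
clock: 10.3
eef_pos: [624.6, -47.4, 47.3]
tool_rot: [3.122, 1.57, -2.954]
force: [-2.9, -0.6, 2.2]
width: 0.3
```

>>> jog_arm(
  series=[
    [[0, 0, 0], [0, 0, 1], 1],
    [[0, 0, 0], [0, 0, 1], 1],
    [[0, 0, 0], [0, 0, 0], 1],
  ],
)

```text
clock: 10.68
eef_pos: [624.7, -47.4, 47.1]
tool_rot: [3.085, 1.566, -2.991]
force: [-7.6, -0.2, 5.0]
width: -0.0
```

>>> jog_arm(
  series=[
    [[0, 0, 0], [0, 0, -12], 1],
    [[0, 0, 0], [-50, 0, 0], 1],
    [[0, 0, 0], [-30, 38, 0], 0.1],
    [[0, 0, 0], [0, 37, 4], 0.1],
    [[0, 0, 0], [0, 0, 0], 0.1],
    [[0, 0, 0], [0, 0, 0], 0.1],
  ],
)

```text
clock: 11.42
eef_pos: [604.1, 24.4, 127.3]
tool_rot: [-0.6, 1.569, -0.393]
force: [-0.3, -0.6, 0.6]
width: 38.6
```

Run:
```python
from h import *
s=read_state(); e=s['eef_pos']; R=Ro.from_euler('xyz',s['tool_rot']).as_matrix(); print(s['clock'],e,s['force'],s['width'],np.round(R,3).tolist())
c,sn=np.cos(.2035),np.sin(.2035); v=e[:2]-[629,29.5]; print('dock',c*v[0]+sn*v[1],-sn*v[0]+c*v[1])
d=get_image('wrist'); save('w5',d)
```

```text
11.425 [604.05108434  24.41579595 127.31915174] [-0.28126435 -0.60595274  0.63566536] 38.638090486837456 [[0.001, -0.206, 0.979], [-0.001, 0.979, 0.206], [-1.0, -0.001, 0.001]]
dock -25.4616098151155 0.06284174627731609
```

View pics/w5.png

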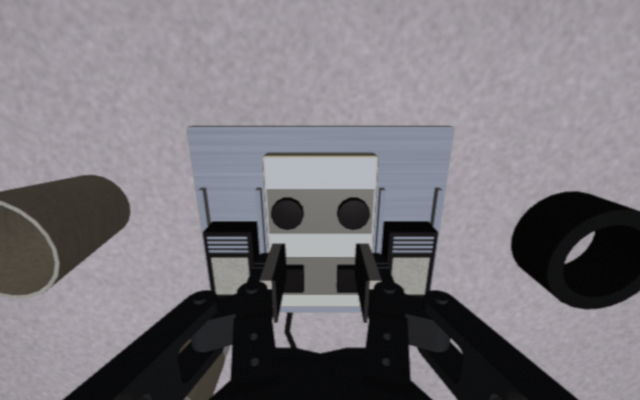

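Both packs look home, and the round keys at (287,213) and (353,213) are centred about the tool. I'll descend.

>>> jog_arm(
  series=[
    [[0, 0, 0], [35, 0, 0], 0],
    [[0, 0, 0], [18, 0, 0], 0],
    [[0, 0, 0], [6, 0, 0], 0],
    [[0, 0, 0], [1, 0, 0], 0],
    [[0, 0, 0], [0, 0, 0], 0],
  ],
)

```text
clock: 12.1
eef_pos: [604.3, 24.9, 68.0]
tool_rot: [-0.101, 1.569, 0.106]
force: [-0.4, -0.2, -0.9]
width: 42.8
```

>>> jog_arm(
  series=[
    [[0, 0, 0], [1.5, 0, 0], 0],
    [[0, 0, 0], [1.5, 0, 0], 0],
    [[0, 0, 0], [0, 0, 0], 0],
  ],
)

```text
clock: 12.48
eef_pos: [603.7, 24.9, 64.3]
tool_rot: [1.959, 1.571, 2.166]
force: [0.8, 0.8, -1.0]
width: 43.1
```

>>> jog_arm(
  series=[
    [[0, 0, 0], [1, 0, 0], 0],
    [[0, 0, 0], [1, 0, 0], 0],
    [[0, 0, 0], [0, 0, 0], 0],
  ],
)

```text
clock: 12.85
eef_pos: [603.6, 24.9, 62.2]
tool_rot: [2.974, 1.571, -3.101]
force: [-0.8, -0.2, 1.0]
width: 42.6
```

>>> jog_arm(
  series=[
    [[0, 0, 0], [1, 0, 0], 0],
    [[0, 0, 0], [1, 0, 0], 0],
    [[0, 0, 0], [0, 0, 0], 0],
  ],
)

```text
clock: 13.22
eef_pos: [603.7, 24.9, 60.4]
tool_rot: [-0.212, 1.571, -0.005]
force: [0.7, 0.1, 2.3]
width: 42.7
```

>>> jog_arm(
  series=[
    [[0, 0, 0], [1, 0, 0], 0],
    [[0, 0, 0], [1, 0, 0], 0],
    [[0, 0, 0], [0, 0, 0], 0],
  ],
)

```text
clock: 13.6
eef_pos: [603.8, 24.9, 58.4]
tool_rot: [-0.051, 1.571, 0.156]
force: [-1.0, 0.2, 4.8]
width: 42.5
```

Run:
```python
from h import *
s=read_state(); R=Ro.from_euler('xyz',s['tool_rot']).as_matrix(); print(s['force'],s['torque'],'tool',R.T@s['force'],R.T@s['torque'],R[:,1])
d=get_image('side'); cv2.imwrite('pics/s6.png',cv2.resize(d['img'][170:260,280:400],None,fx=6,fy=6,interpolation=cv2.INTER_CUBIC)[...,::-1])
```

```text
[-1.01943416  0.19476687  4.76931381] [-6.69782523e-02  1.72847411e-01  7.00073341e-05] tool [-4.76942958  0.40054551 -0.95689034] [-7.46579952e-05  1.82937116e-01 -2.99386840e-02] [-2.05980972e-01  9.78555997e-01 -6.04159263e-06]
```

View pics/s6.png

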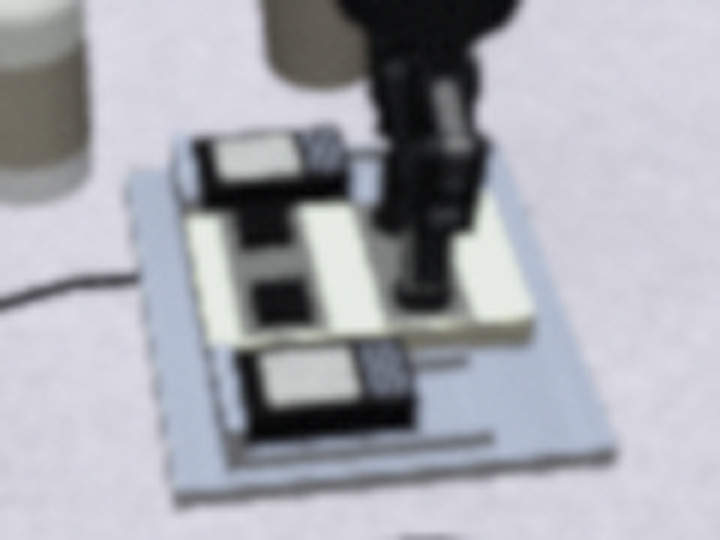

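Each fingertip stands on its own round key, both packs are against their walls, and the moment about the tool shows a near-even load. I'll press on and hold.

>>> jog_arm(
  series=[
    [[0, 0, 0], [1.5, 0, 0], 0],
    [[0, 0, 0], [1.5, 0, 0], 0],
    [[0, 0, 0], [1, 0, 0], 0],
    [[0, 0, 0], [0, 0, 0], 0],
  ],
)

```text
clock: 14.15
eef_pos: [603.8, 24.9, 55.2]
tool_rot: [-0.399, 1.571, -0.191]
force: [-2.9, -0.8, 11.9]
width: 42.7
```

>>> jog_arm(
  series=[
    [[0, 0, 0], [1, 0, 0], 0],
    [[0, 0, 0], [1, 0, 0], 0],
    [[0, 0, 0], [0.5, 0, 0], 0],
    [[0, 0, 0], [0, 0, 0], 0],
  ],
)

```text
clock: 14.65
eef_pos: [603.8, 24.9, 54.9]
tool_rot: [-0.685, 1.57, -0.477]
force: [-7.2, 0.0, 29.2]
width: 42.5
```

>>> jog_arm(
  series=[
    [[0, 0, 0], [0, 0, 0], 0],
    [[0, 0, 0], [0, 0, 0], 0],
    [[0, 0, 0], [0, 0, 0], 0],
    [[0, 0, 0], [0, 0, 0], 0],
    [[0, 0, 0], [0, 0, 0], 0],
    [[0, 0, 0], [0, 0, 0], 0],
    [[0, 0, 0], [0, 0, 0], 0],
    [[0, 0, 0], [0, 0, 0], 0],
  ],
)

```text
clock: 15.65
eef_pos: [603.8, 24.9, 54.9]
tool_rot: [-0.635, 1.57, -0.427]
force: [-7.3, -0.0, 27.7]
width: 42.5
```

>>> jog_arm(
  series=[
    [[0, 0, 0], [0, 0, 0], 0],
    [[0, 0, 0], [0, 0, 0], 0],
    [[0, 0, 0], [0, 0, 0], 0],
    [[0, 0, 0], [0, 0, 0], 0],
    [[0, 0, 0], [0, 0, 0], 0],
    [[0, 0, 0], [0, 0, 0], 0],
    [[0, 0, 0], [0, 0, 0], 0],
    [[0, 0, 0], [0, 0, 0], 0],
  ],
)

```text
clock: 16.65
eef_pos: [603.8, 24.9, 54.9]
tool_rot: [-0.619, 1.57, -0.412]
force: [-7.0, -0.6, 28.3]
width: 42.9
```

Run:
```python
from h import *
s=read_state(); R=Ro.from_euler('xyz',s['tool_rot']).as_matrix(); print(s['clock'],s['eef_pos'],'tool',R.T@s['force'],R.T@s['torque'])
d=get_image('side'); cv2.imwrite('pics/s7.png',cv2.resize(d['img'][170:260,280:400],None,fx=6,fy=6,interpolation=cv2.INTER_CUBIC)[...,::-1])
```

```text
16.65 [603.82089236  24.92959155  54.94633721] tool [-28.33812181   0.80479911  -6.91818913] [-0.01072683  1.59954917  0.25462764]
```

View pics/s7.png

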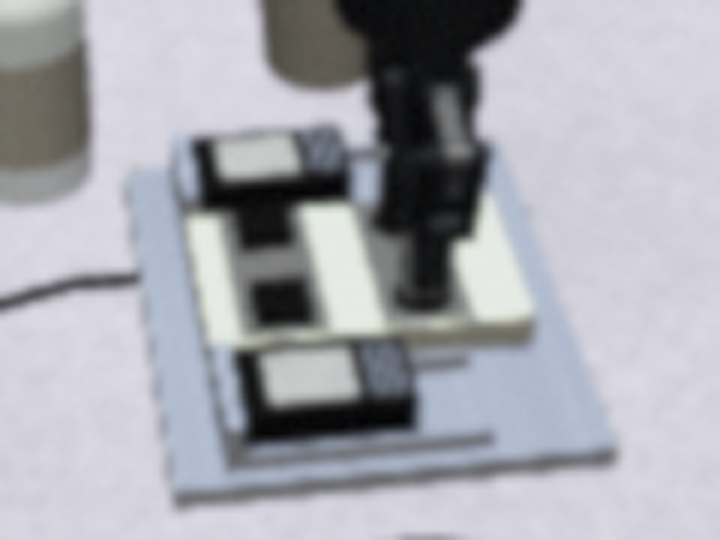

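>>> jog_arm(
  series=[
    [[0, 0, 0], [0, 0, 0], 0],
    [[0, 0, 0], [0, 0, 0], 0],
    [[0, 0, 0], [0, 0, 0], 0],
    [[0, 0, 0], [0, 0, 0], 0],
    [[0, 0, 0], [0, 0, 0], 0],
    [[0, 0, 0], [0, 0, 0], 0],
    [[0, 0, 0], [0, 0, 0], 0],
    [[0, 0, 0], [0, 0, 0], 0],
  ],
)

```text
clock: 17.7
eef_pos: [603.8, 24.9, 54.9]
tool_rot: [-0.597, 1.57, -0.39]
force: [-7.3, -0.7, 28.3]
width: 42.8
```

Both keys have been bottomed for 3 s: 28 N in total, and the moment puts at least 9 N on the lighter one. I'll let go.

>>> jog_arm(
  series=[
    [[0, 0, 0], [-6, 0, 0], 0],
    [[0, 0, 0], [-14, 0, 0], 0],
    [[0, 0, 0], [-50, 0, 0], 0],
    [[0, 0, 0], [-50, 0, 0], 0],
    [[0, 0, 0], [-20, 0, -50], 0],
    [[0, 0, 0], [0, 0, -50], 0],
    [[0, 0, 0], [0, 0, 0], 0],
    [[0, 0, 0], [0, 0, 0], 0],
  ],
)

```text
clock: 18.7
eef_pos: [506.7, 4.4, 192.2]
tool_rot: [-0.028, 1.569, 0.179]
force: [0.3, 0.1, 0.3]
width: 42.7
```

Run:
```python
from h import *
s=read_state(); print(s['clock'],s['eef_pos'],s['force'])
d=get_image('wrist'); P=cloud(d); save('w8',d)
p=[629,29.5,.2035]; c,sn=np.cos(p[2]),np.sin(p[2]); q=(P[...,:2]-p[:2])@np.array([[c,-sn],[sn,c]]); z=P[...,2]
for sg in (1,-1):
    print(sg,[(a,round(float(np.median(z[k])),1)) for a in range(-30,80,5) if (k:=(abs(q[...,1]-sg*75)<12)&(abs(q[...,0]-a)<2.5)).any()])
for x,y in((-25,26),(-25,-26),(35,26),(35,-26)):
    k=(abs(q[...,0]-x)<6)&(abs(q[...,1]-y)<6); print(x,y,np.median(z[k]) if k.any() else '-')
```

```text
18.7 [506.71221011   4.42732361 192.17731398] [0.25444158 0.09366177 0.30824721]
1 [(-30, 12.3), (-25, 12.1)]
-1 [(-30, 12.3), (-25, 11.8), (-20, 12.4)]
-25 26 38.1882767986682
-25 -26 38.07666075682897
35 26 38.24461818520936
35 -26 38.13227315161396
```

View pics/w8.png

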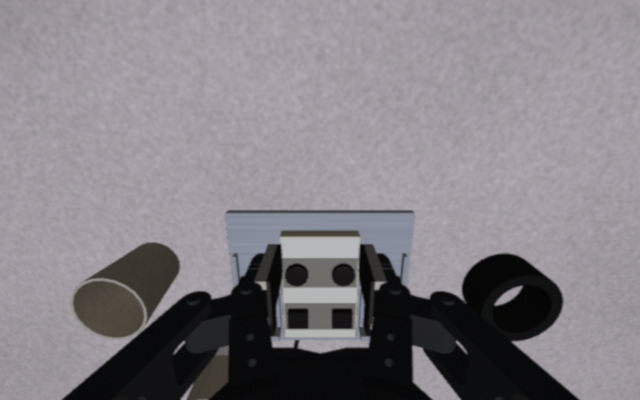

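All four keys are up at about 38 mm. One last pack check from the side camera before I hand in.

Run:
```python
from h import *
p=[629,29.5,.2035]; c,sn=np.cos(p[2]),np.sin(p[2])
for n in('side','top'):
    P=cloud(get_image(n)); q=(P[...,:2]-p[:2])@np.array([[c,-sn],[sn,c]]); z=P[...,2]
    for sg in (1,-1):
        print(n,sg,[(a,round(float(np.median(z[k])),0)) for a in range(-25,80,5) if (k:=(abs(q[...,1]-sg*75)<10)&(abs(q[...,0]-a)<2.5)).any()])
finish_job()
```

```text
side 1 [(-25, 13.0), (-20, 13.0), (-15, 14.0), (-10, 38.0), (-5, 38.0), (0, 38.0), (5, 38.0), (10, 37.0), (15, 38.0), (20, 38.0), (25, 38.0), (30, 38.0), (35, 37.0), (40, 37.0), (45, 38.0), (50, 38.0), (55, 37.0), (60, 37.0), (65, 34.0), (70, 14.0), (75, 14.0)]
side -1 [(-25, 13.0), (-20, 13.0), (-15, 15.0), (-10, 37.0), (-5, 38.0), (0, 37.0), (5, 37.0), (10, 37.0), (15, 38.0), (20, 38.0), (25, 37.0), (30, 38.0), (35, 38.0), (40, 38.0), (45, 39.0), (50, 36.0), (55, 36.0), (60, 38.0), (65, 36.0), (70, 13.0), (75, 13.0)]
top 1 [(-25, 12.0), (-20, 12.0), (-15, 11.0), (-10, 12.0), (-5, 35.0), (0, 37.0), (5, 36.0), (10, 36.0), (15, 37.0), (20, 36.0), (25, 36.0), (30, 37.0), (35, 37.0), (40, 36.0), (45, 36.0), (50, 37.0), (55, 35.0), (60, 35.0), (65, 36.0), (70, 37.0), (75, 13.0)]
top -1 [(-25, 12.0), (-20, 12.0), (-15, 11.0), (-10, 11.0), (-5, 33.0), (0, 36.0), (5, 36.0), (10, 36.0), (15, 35.0), (20, 37.0), (25, 36.0), (30, 36.0), (35, 36.0), (40, 36.0), (45, 36.0), (50, 36.0), (55, 36.0), (60, 36.0), (65, 36.0), (70, 36.0), (75, 14.0)]
the job is handed in; nothing more can be done
```

I finished the task and handed it in at about 19 s on the robot's clock; the hand-in gives no verdict.

- **Packs:** I pushed both along their bays with the shut fingertips until the tool stopped advancing and the force rose to about 8–9 N. Final depth profiles from the side and top cameras show both packs flat, with no gap to their end walls.
- **Round keys:** I pressed both together, one fingertip on each, and held them bottomed for about 3 s at 28 N in total. The load was uneven, but the moment reading puts at least 9 N on the lighter key, and 4 N is enough to bottom it.
- **After letting go:** The last wrist view reads all four keys at about 38 mm, which is their up height. The arm was clear with about 0 N on the tool.
- **Cup, tape and bottle:** The arm stayed clear of them. In the last picture they stand upright, but I did not re-measure their positions.
- **Disagreement:** The cameras differed by up to about 5 mm on where the dock lies along x. I used a middle value and let the contact forces decide where each push ended.

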